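Load the lower stack-nest tray and stack its twin on the ledges

ROBOT

A 6-joint arm with a two-finger parallel gripper is mounted at the origin on the work surface. World frame = base frame: x ahead of the robot, y to its left, z up, the work surface at z = 0. Lengths are in mm, angles in rad, forces in N, time in s.
With the tool pointing down it reaches from about 275 to 775 mm from the base axis. Payload 14.6 kg.
Tool frame: the origin (TCP) lies at the very end of the fingers, on their centre line; the grasp point (between the pads) lies pinch_z behind it (pinch_z is the distance from the TCP to the grasp point, in mm); z points along the fingers, y is the line along which they close (so a half turn about z gives the same grasp; the last joint's range is limited). The gripper opens to 85 mm and grips with 20 to 120 N. Pads are 22 mm wide; open, the fingers measure 114 mm over their backs; the gripper's body (76 mm by 85 mm) begins 54 mm behind the grasp point. The pads swing forward as they close: fully open they stand 13 mm farther back than shut.
Start: joints at [1.035, 0.263, -0.048, 1.259, 0, 1.415], TCP at [195.128, 487.394, 231.278] pointing down, gripper open.
Joint ranges: [-2.65, 2.65], [-0.89, 1.7], [-1.18, 1.37], [-2.13, 2.11], [-1.35, 1.29], [-3.14, 3.14]. Speed limits (rad/s): [1.89, 1.89, 2.57, 2.79, 3.14, 3.14].

INTERFACE

Orientations are given as a unit quaternion [w, x, y, z].
In Python, from plant import read_state, snapshot, close_job, pinch_z gives the robot as it stands. The module is installed in compiled form; this text tells all that it offers.
- The arm moves only by the tool arm_command, never from a script. Its argument "plan" is a list of rows, each an object with "translation": the shift along the tool's x, y, z as a fraction of full scale, a list of three; "angular": the turn, a rotation vector about the tool's x, y, z as a fraction of full scale, a list of three. A call has 1 to 8 rows; each row is the pose to reach, as a shift and turn from the pose commanded when the call began, along the tool's axes at that moment; what a row does not reach only later rows make up. Full scale, the value 1, is 400 mm for a shift and 120 degrees for a turn. A row lasts 1/10 s, in which the tool goes at most 50 mm and 8.59 degrees, less where a joint would pass 70% of its speed; a pose out of reach is approached as far as the arm can. A call with a number of a shift or a turn outside -1 to 1 is refused whole. A call with a gripper value outside its range is refused whole. "hand" is the closure, from -1 (fully open) to 1 (shut), set as the call begins (left out, the last holds). The fingers move at their own pace and stop on an object; "newtons" is the grip in N (left out, the last holds). Time passes only in rows, so rows that repeat a pose let the fingers close. It gives the time, the measured TCP pose, the force, the opening and the grip force at its end, in the units of the state.
- read_state(): the state, without advancing time (a new reading comes with each control period).
- snapshot(name): name is "side" or "top" or "wrist"; returns a dict with "pixels" (384x512x3 uint8, red, green, blue), "fov_y" (degrees; the focal length in pixels is half the picture's height over the tangent of half this angle, whatever the lens; pixels are square), "cx", "cy" (the principal point, pixels), "R" (3x3) and "t" (3): a world point X has camera coordinates R X + t; the wrist camera has in their place "hand_eye" (4x4, takes a point from camera to tool coordinates, whose origin is the TCP and whose axes are the flange's). Camera axes: x right, y down, z forward; pixel columns grow to the right and rows downward; lengths in mm; the calibration is good to about 2 mm. A picture is of the moment at which its call begins: read the wrist's pose just before it. There is no depth.
- close_job(): hands the job in; it is judged then, once.
The state is a dict: "time": time; "joint_pos": joint angles; "qd": joint speeds; "joint_efforts": joint torques, N m; "tool_pos": TCP position; "tool_rot": TCP orientation; "force": force on the tool from outside, world axes, zero at the start; "ft_torque": the same for the moment, N m; "finger_gap": finger opening in mm; "gripper_force": force on a finger pad.
Only numpy, scipy, OpenCV 4.12 (cv2) and the standard library are available. Lean on these libraries where they do the work, as an engineer would, in place of code of your own. Each camera call takes 0.05 s, during which the arm holds its last target. There are 200 camera calls.

TASK

Lift the upper white tray out of its nested twin and set it upright on the black mat. Lift the steel bucket by its red handle straight out of its yokes, keeping it level, and stand it flat in the middle of the lower tray, which stays in its place. Then turn the upper tray half round, yellow ends opposite, and set it level and squarely centred on the lower tray's blue ledges above the bucket; drop nothing and leave cup, bottle and jar alone.

Things in the scene. Friction and masses are not known exactly. Their poses are not given: they have to be found in the camera images.
- tray_lower: Lower of two identical loose white trays, 0.24 kg. Rim outside 180 (x) x 130 (y) mm, 90 high, walls lean out; floor 3 thick, inside 130 x 80. Rim: upright band 10 thick, 24 high; long bands centred at y = +-60; mouth 160 x 110. The +x end is yellow. Origin: centre of the underside; x to the yellow end, z up.
- lower_ledges (a point): Lower tray's middle at the height of its four blue ledge tops, 70 mm above its underside. On each long wall ledges at tray x = -48 and +22 mm (18 long), reaching in to 30 from the middle line: 60 free between. Slots below them let another tray nest 28 higher the same way round; turned half round its floor rests on the ledges, 70 higher, about 9 play each way.
- tray_upper: Upper white tray, identical to tray_lower (sizes, ledges, axes, origin). At the start nested in it, 28 mm higher, yellow ends together, rim 118 mm above the bench; its 24 mm band and 4 mm of wall show above the lower rim. Lifts straight up, freely. Best gripped by the 10 mm band at a blue patch, one finger inside the tray.
- upper_grip_left (a point): Upper tray: top edge of the +y long rim band at its blue patch (40 mm long), tray x = -13, y = +60, z = 90 mm; 52 mm free along the inside here between the ledges.
- upper_grip_right (a point): The same on the -y long rim band: tray x = -13, y = -60, z = 90 mm.
- upper_yellow_end (a point): Middle of the top edge of the upper tray's yellow end: tray x = +85, z = 90 mm.
- lower_yellow_end (a point): Middle of the top edge of the lower tray's yellow end: tray x = +85, z = 90 mm.
- bucket: Steel bucket with two capped pots, 0.35 kg, 80 mm (x) x 44 mm (y), walls 34 high, pot tops at 26. Trunnion pins, 8 diameter, stick out of its ends along x to 54 from the middle, 22 above the underside; it hangs by them in the stand's yokes and swings freely about x. Origin: centre of the underside.
- bucket_handle (a point): Centre of the bucket's red handle bar, which crosses it at mid length along y: 12 mm thick along x, 44 long, 46 to 58 above the underside (this point 52). Grip it across the 12 mm, closing along the bucket's x.
- stand: Blue plate 130 x 90 x 8 mm fixed to the bench, two dark yokes 47 either side along x (8 thick, 26 wide), each with a 10 wide notch open at the top, its floor 76 and prong tops 86 above the bench: raised 12 mm the pins are clear. Origin: centre of the underside; the hung bucket's x lies along its x.
- mat: Black rubber mat fixed to the bench, 240 x 240 x 3 mm, free place for the upper tray. Origin: centre of its underside.
- dye_cup: Bystander: open steel cup, 72 mm across, 85 mm high. Origin under its centre.
- bottle: Bystander: clear bottle with red cap, 60 mm across, 130 mm high. Origin under its centre.
- jar: Bystander: amber jar, 64 mm across, 70 mm high. Origin under its centre.
There are look-alikes about, which are no part of the job. Leave any green or orange look-alike of the tray_upper alone.

How it is judged:
By the outcome, as a careful person would: the job done as asked, in the order asked, and still so for the second after the job is handed in, with the robot touching nothing.
It also fails if it takes over 72 s, if anything falls off the work surface, if the arm or the gripper's body presses on something with over 40 N, if the wrist force passes 120 N, or if a joint passes its speed limit or range.

## Working session

There is one attempt and no reset: what is moved stays moved. The work goes in short steps, Python scripts to look and compute and a tool call to move; the robot and the scene stay as the last step left them, time stands still between calls to the robot, and variables do not carry over. Pictures are saved under pics/ and viewed, at most 10 in all, crops included, and the job is handed in when it is done.

Besides the shell and the picture viewer there is one more tool, called after "Call:" as name([rows], argument=value, ...), one row to a line, values as JSON. arm_command: Moves the arm, as the interface text tells. Shift numbers are shares of 400 mm and turn numbers shares of 120 degrees, none past 1 either way. Its arguments: {"type":"object","properties":{"plan":{"type":"array","items":{"type":"object","properties":{"translation":{"type":"array","items":{"type":"number","minimum":-1,"maximum":1}},"angular":{"type":"array","items":{"type":"number","minimum":-1,"maximum":1}}}}},"hand":{"type":"number"},"newtons":{"type":"number"}},"required":["plan"]}

```bash
mkdir -p pics; cat > h.py <<'E'
import numpy as np, cv2
from plant import *
from scipy.spatial.transform import Rotation as Ro
def rot(q): return Ro.from_quat([q[1],q[2],q[3],q[0]]).as_matrix()
def cam(n):
    s=read_state(); d=snapshot(n); im=d['pixels'][:,:,::-1].copy()
    f=192/np.tan(np.radians(d['fov_y'])/2)
    if n=='wrist':
        H=np.array(d['hand_eye']); Rt=rot(s['tool_rot']); p=np.array(s['tool_pos'])
        Rw=Rt@H[:3,:3]; o=Rt@H[:3,3]+p
    else:
        R=np.array(d['R']); Rw=R.T; o=-R.T@np.array(d['t'])
    return im,dict(f=f,cx=d['cx'],cy=d['cy'],Rw=Rw,o=o)
def ray(c,u,v,z):
    d=c['Rw']@np.array([(u-c['cx'])/c['f'],(v-c['cy'])/c['f'],1]); return c['o']+d*(z-c['o'][2])/d[2]
def proj(c,X):
    p=c['Rw'].T@(np.array(X)-c['o']); return p[:2]/p[2]*c['f']+[c['cx'],c['cy']]
E
python3 - <<'E'
from h import *
a,ca=cam('top'); b,cb=cam('side')
cv2.imwrite('pics/top.png',cv2.resize(a,(800,600))); cv2.imwrite('pics/side.png',cv2.resize(b,(800,600)))
np.save('raw_top.npy',a);np.save('raw_side.npy',b)
import pickle; pickle.dump((ca,cb),open('cams.pkl','wb'))
print(ca,cb,pinch_z, read_state())
E
```

```text
{'f': np.float64(418.35291689103514), 'cx': 253.29118063160132, 'cy': 185.31508740093122, 'Rw': array([[-0.00745445, -0.99495882,  0.1000069 ],
       [-0.99990436,  0.00858163,  0.01084549],
       [-0.01164904, -0.09991649, -0.99492763]]), 'o': array([ 397.37517245,    7.58592332, 1430.49430517])} {'f': np.float64(464.2010794064466), 'cx': 251.0548807733483, 'cy': 191.44245343244594, 'Rw': array([[ 0.76852451, -0.32098046,  0.55348137],
       [-0.63941882, -0.41594833,  0.64663016],
       [ 0.022664  , -0.85085753, -0.52490743]]), 'o': array([-186.71557308, -838.48987456,  794.4449397 ])} 18.700000000000003 {'time': 0.1, 'joint_pos': array([ 1.03470994e+00,  2.63481927e-01, -4.88446874e-02,  1.25941217e+00,
       -2.42520146e-05,  1.41549902e+00]), 'qd': array([ 0.00038897, -0.00022487,  0.00096126,  0.00113879, -0.00015585,
       -0.00039581]), 'joint_efforts': array([ 2.50038414e-03, -6.38573241e+01,  3.85064614e+01,  9.80650715e-03,
       -1.18229664e-04, -4.05790900e-06]), 'tool_pos': array([195.00412121, 487.18269044, 230.88021003]), 'tool_rot': array([-1.48265300e-04,  1.89246291e-01,  9.81929539e-01, -4.47458034e-04]), 'force': array([0.61045853, 0.09006256, 0.35857993]), 'ft_torque': array([ 0.01119296,  0.02201672, -0.03994203]), 'gripper_force': 0.0, 'finger_gap': 85.1567962736281}
```

View pics/top.png

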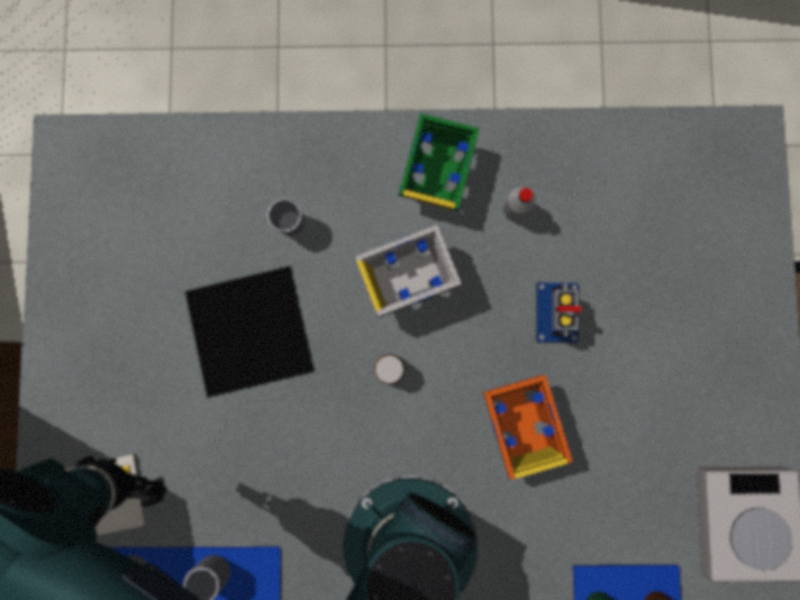

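View pics/side.png

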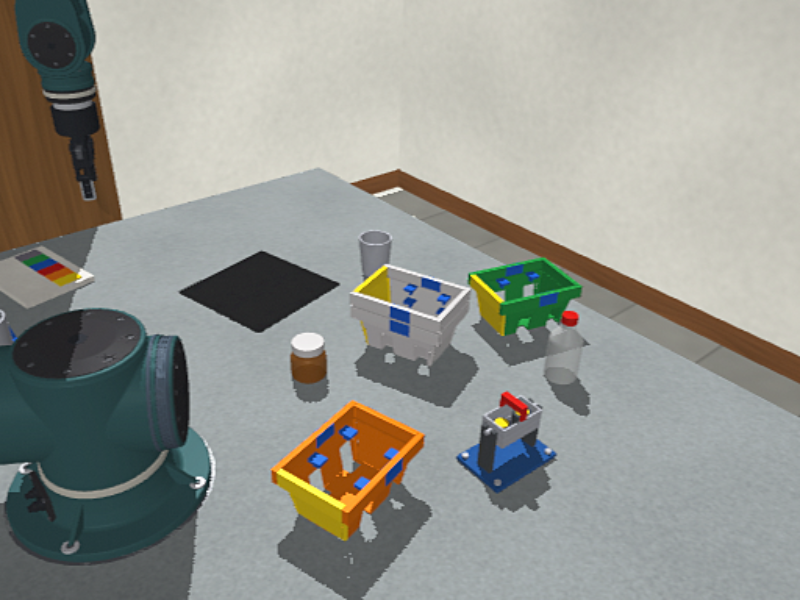

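The top view (800 px scale) shows three candidates for the nested pair: green at (440,160), orange at (530,428) and white, yellow end to the left, at (410,270). Only the white pair fits the description. The mat is at (250,332), the stand with the bucket at (560,312), the cup at (285,215), the jar at (390,370) and the bottle at (522,200).

```bash
python3 - <<'E'
from h import *
import pickle
ca,cb=pickle.load(open('cams.pkl','rb')); a=np.load('raw_top.npy'); s=.64
hsv=cv2.cvtColor(a,cv2.COLOR_BGR2HSV); H,S,V=[hsv[...,i].astype(int) for i in range(3)]
def roi(m,x0,y0,x1,y1):
    r=np.zeros_like(m);sl=np.s_[int(y0*s):int(y1*s),int(x0*s):int(x1*s)];r[sl]=m[sl];return r
def rect(m,z,n):
    ys,xs=np.nonzero(m); P=np.array([ray(ca,x,y,z)[:2] for x,y in zip(xs,ys)],np.float32)
    r=cv2.minAreaRect(P); print(n,len(xs),'mean',P.mean(0).round(1),'rect',np.round(r[0],1),np.round(r[1],1),round(r[2],1)); return P
W=((V>150)&(S<40))|((H>20)&(H<35)&(S>120)&(V>120))
W=roi(W,345,215,475,325)
rect(W,118,'tray')
rect(roi((H>20)&(H<35)&(S>120)&(V>100),345,215,475,325),118,'yellow')
rect(roi((S>120)&((H<8)|(H>172)),530,290,600,330),110,'handle')
rect(roi((S>120)&(H>105)&(H<125),520,270,600,350),8,'plate')
rect(roi((V<45),180,260,320,400),3,'mat')
rect(roi((S>120)&((H<8)|(H>172)),510,180,540,210),130,'cap')
rect(roi((V>140)&(S<60),370,350,408,385),70,'jar')
print('cup',ray(ca,285*s,215*s,85))
e=cv2.resize(a[125:240,200:400],(800,460),interpolation=cv2.INTER_CUBIC)
cv2.imwrite('pics/crop.png',e)
E
```

```text
tray 672 mean [ 5.585e+02 -4.000e-01] rect [ 5.703e+02 -2.000e-01] [126.8 178.7] 20.6
yellow 145 mean [540.4  76.6] rect [540.1  76.5] [105.7  13.8] 20.7
handle 65 mean [ 489.6 -326.6] rect [ 490.1 -325.4] [47.4 12.6] 89.5
plate 383 mean [ 482.9 -305.5] rect [ 489.2 -325.9] [ 84.7 125.9] 89.5
mat 4730 mean [452.6 345.4] rect [453.7 345.3] [235.7 236.1] 13.1
cap 63 mean [ 720.  -241.7] rect [ 720.8 -241.4] [25.3 26. ] 88.5
jar 215 mean [370.   39.4] rect [369.8  39.1] [48.5 51.3] 89.6
cup [691.74864744 253.37068488  85.        ]
```

View pics/crop.png

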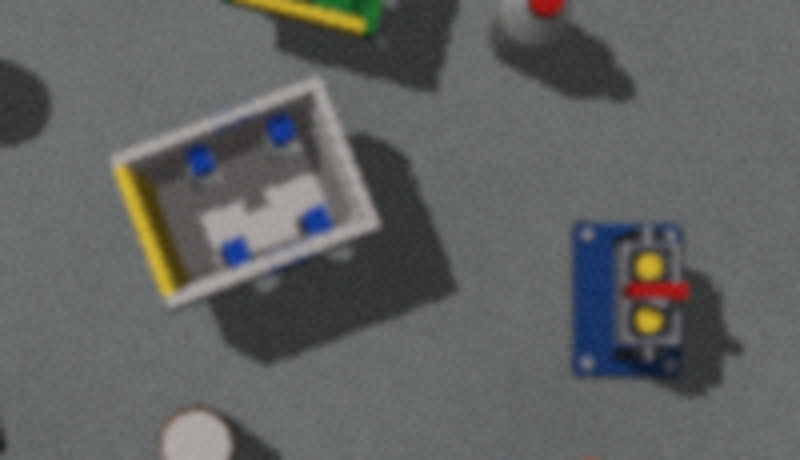

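The crop confirms the white nested pair, with its yellow end to the left at crop (150,230). The bucket hangs level with its handle at crop (655,290), across the stand's long axis. Next I move above the near blue patch.

```bash
cat >> h.py <<'E'
def cmd(x,y,z,psi):
    "target TCP (world mm), yaw psi of tool x axis (deg), tool down -> shares"
    s=read_state(); R=rot(s['tool_rot']); p=np.array(s['tool_pos'])
    y0=np.degrees(np.arctan2(R[1,0],R[0,0])); d=(psi-y0+180)%360-180
    c,s_=np.cos(np.radians(y0)),np.sin(np.radians(y0))
    Rn=np.array([[c,s_,0],[s_,-c,0],[0,0,-1]])
    t=Rn.T@(np.array([x,y,z])-p)/400
    print('at',p.round(1),'yaw',y0.round(2),'t',s['time'],'F',np.round(s['force'],1),'gap',round(s['finger_gap'],1)); print('translation',t.round(4).tolist(),'turn z',round(-d/120,4))
E
python3 -c "
from h import *
cmd(518.7,-33.5,250,110.6)"
```

```text
at [195.  487.2 230.9] yaw 158.18 t 0.1 F [0.6 0.1 0.4] gap 85.2
translation [-1.2351, -0.9077, -0.0478] turn z 0.3965
```

Call:
arm_command([
  {"translation": [-0.62,-0.45,-0.05],"angular": [0,0,0]},
  {"translation": [-0.62,-0.45,-0.05],"angular": [0,0,0]},
  {"translation": [-0.62,-0.45,-0.05],"angular": [0,0,0]},
  {"translation": [-0.62,-0.45,-0.05],"angular": [0,0,0]},
  {"translation": [-0.62,-0.45,-0.05],"angular": [0,0,0]},
  {"translation": [-0.62,-0.45,-0.05],"angular": [0,0,0]},
  {"translation": [-0.62,-0.45,-0.05],"angular": [0,0,0]},
])

```text
time: 0.8
tool_pos: [360.6, 224.5, 251.4]
tool_rot: [0.0, 0.192, 0.981, -0.0]
force: [0.4, 0.5, -0.0]
finger_gap: 85.4
gripper_force: 0.0
```

Call:
arm_command([
  {"translation": [-0.61,-0.46,0],"angular": [0,0,0.4]},
  {"translation": [-0.61,-0.46,0],"angular": [0,0,0.4]},
  {"translation": [-0.61,-0.46,0],"angular": [0,0,0.4]},
  {"translation": [-0.61,-0.46,0],"angular": [0,0,0.4]},
  {"translation": [-0.61,-0.46,0],"angular": [0,0,0.4]},
  {"translation": [-0.61,-0.46,0],"angular": [0,0,0.4]},
  {"translation": [-0.61,-0.46,0],"angular": [0,0,0.4]},
  {"translation": [-0.61,-0.46,0],"angular": [0,0,0.4]},
])

```text
time: 1.6
tool_pos: [516.9, -34.0, 250.5]
tool_rot: [-0.001, 0.573, 0.82, -0.0]
force: [-0.4, -0.3, 0.5]
finger_gap: 85.7
gripper_force: 0.0
```

```bash
python3 - <<'E'
from h import *
cmd(518.7,-33.5,250,110.6)
a,c=cam('wrist'); np.save('w1.npy',a); import pickle; pickle.dump(c,open('w1.pkl','wb')); cv2.imwrite('pics/w1.png',a)
print(c)
E
```

```text
at [516.9 -34.  250.5] yaw 110.11 t 1.6 F [-0.4 -0.3  0.5] gap 85.7
translation [-0.0004, 0.0047, 0.0014] turn z -0.0041
{'f': np.float64(277.76106798048687), 'cx': 254.42253590326368, 'cy': 194.39708269260024, 'Rw': array([[ 0.93927504,  0.32690415,  0.10438423],
       [ 0.343163  , -0.89365722, -0.28916419],
       [-0.00124525,  0.30742551, -0.95157133]]), 'o': array([490.10239021,  39.38121531, 394.09526875])}
```

View pics/w1.png

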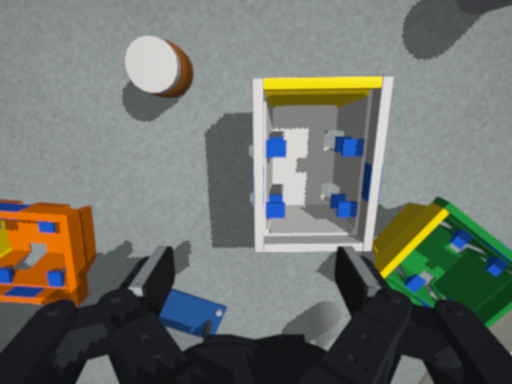

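The wrist view shows the whole white rim, with corners near (253,79), (392,77), (376,250) and (255,250), and the yellow end at the top. I fit it by ray casting onto z=118.

```bash
cat >> h.py <<'E'
def tray(a,c,z,x0,y0,x1,y1,vmin=165,show=True):
    hsv=cv2.cvtColor(a,cv2.COLOR_BGR2HSV); H,S,V=[hsv[...,i].astype(int) for i in range(3)]
    ye=((H>20)&(H<35)&(S>120)&(V>120)); W=((V>vmin)&(S<40))|ye
    m=np.zeros(W.shape,np.uint8); m[y0:y1,x0:x1]=W[y0:y1,x0:x1]
    m=cv2.morphologyEx(m,cv2.MORPH_OPEN,np.ones((3,3),np.uint8))
    n,l,st,_=cv2.connectedComponentsWithStats(m); k=1+np.argmax(st[1:,4]); m=(l==k)
    ys,xs=np.nonzero(m); P=np.array([ray(c,x,y,z)[:2] for x,y in zip(xs,ys)],np.float32)
    r=cv2.minAreaRect(P); b=cv2.boxPoints(r)
    yy=ye&m; Y=np.array([ray(c,x,y,z)[:2] for y,x in zip(*np.nonzero(yy))]).mean(0); v=Y-np.array(r[0])
    e=b[1]-b[0] if np.linalg.norm(b[1]-b[0])>np.linalg.norm(b[2]-b[1]) else b[2]-b[1]
    e=e/np.linalg.norm(e); e=e*np.sign(e@v); ang=np.degrees(np.arctan2(e[1],e[0]))
    print('tray centre',np.round(r[0],1),'size',np.round(r[1],1),'x-angle',ang.round(2),'n',m.sum())
    return np.array(r[0]),ang
def tp(c,ang,x,y):
    t=np.radians(ang); return c+np.array([x*np.cos(t)-y*np.sin(t),x*np.sin(t)+y*np.cos(t)])
E
python3 - <<'E'
from h import *
import pickle
a=np.load('w1.npy');c=pickle.load(open('w1.pkl','rb'))
k,g=tray(a,c,118,240,60,405,262)
p=tp(k,g,-13,60);print(p,tp(k,g,-13,-60))
cmd(*p,150,g)
E
```

```text
tray centre [572.9  -0.9] size [130.9 181.1] x-angle 110.93 n 6852
[521.48306105 -34.45485112] [633.566136     8.40986994]
at [516.3 -33.  250.9] yaw 110.2 t 1.65 F [0.5 1.2 0.2] gap 85.3
translation [-0.0079, 0.0109, 0.2521] turn z -0.0061
```

Call:
arm_command([
  {"translation": [-0.008,0.011,0.125],"angular": [0,0,-0.006]},
  {"translation": [-0.008,0.011,0.25],"angular": [0,0,-0.006]},
  {"translation": [-0.008,0.011,0.29],"angular": [0,0,-0.006]},
  {"translation": [-0.008,0.011,0.33],"angular": [0,0,-0.006]},
  {"translation": [-0.008,0.011,0.36],"angular": [0,0,-0.006]},
  {"translation": [-0.008,0.011,0.38],"angular": [0,0,-0.006]},
  {"translation": [-0.008,0.011,0.395],"angular": [0,0,-0.006]},
  {"translation": [-0.008,0.011,0.395],"angular": [0,0,-0.006]},
], hand=0)

```text
time: 2.45
tool_pos: [521.4, -34.2, 93.1]
tool_rot: [-0.0, 0.567, 0.824, -0.0]
force: [0.3, -0.4, 0.6]
finger_gap: 42.7
gripper_force: 0.0
```

```bash
python3 - <<'E'
from h import *
cmd(521.5,-34.5,92,110.9)
a,c=cam('wrist'); cv2.imwrite('pics/w2.png',a)
E
```

```text
at [521.4 -34.2  93.1] yaw 110.96 t 2.45 F [ 0.3 -0.4  0.6] gap 42.7
translation [-0.0008, -0.0001, 0.0026] turn z 0.0005
```

View pics/w2.png

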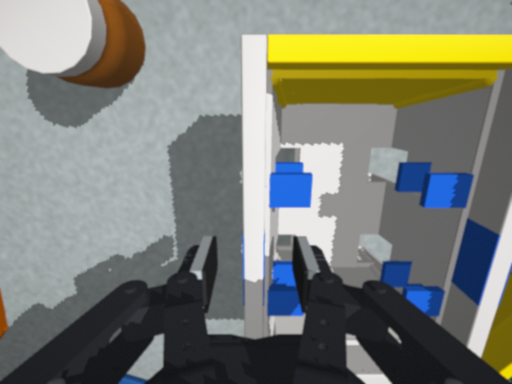

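The band (cols 243–267) lies midway between the fingers (215 and 292), and the inner finger sits between the ledges. I close and lift straight up.

Call:
arm_command([
  {"translation": [0,0,0],"angular": [0,0,0]},
  {"translation": [0,0,0],"angular": [0,0,0]},
  {"translation": [0,0,0],"angular": [0,0,0]},
  {"translation": [0,0,0],"angular": [0,0,0]},
  {"translation": [0,0,0],"angular": [0,0,0]},
  {"translation": [0,0,0],"angular": [0,0,0]},
], hand=1, newtons=60)

```text
time: 3.1
tool_pos: [522.3, -35.0, 94.2]
tool_rot: [0.001, 0.567, 0.824, 0.0]
force: [-3.1, 0.7, 8.0]
finger_gap: 11.4
gripper_force: 58.5
```

Call:
arm_command([
  {"translation": [0,0,-0.01],"angular": [0,0,0]},
  {"translation": [0,0,-0.03],"angular": [0,0,0]},
  {"translation": [0,0,-0.06],"angular": [0,0,0]},
  {"translation": [0,0,-0.1],"angular": [0,0,0]},
  {"translation": [0,0,-0.15],"angular": [0,0,0]},
  {"translation": [0,0,-0.2],"angular": [0,0,0]},
  {"translation": [0,0,-0.25],"angular": [0,0,0]},
  {"translation": [0,0,-0.28],"angular": [0,0,0]},
])

```text
time: 3.9
tool_pos: [521.9, -35.0, 207.1]
tool_rot: [0.0, 0.567, 0.824, 0.0]
force: [0.8, -0.4, -3.5]
finger_gap: 11.3
gripper_force: 58.3
```

```bash
python3 - <<'E'
from h import *
k=np.array([453.7,345.3]); p=tp(k,110.9,-13,60); print(p)
cmd(*p,205,110.9)
a,c=cam('side'); b,_=cam('wrist')
cv2.imwrite('pics/s2.png',np.hstack([cv2.resize(a[:,100:400],(400,512)),cv2.resize(b,(400,300),).copy() if 0 else cv2.copyMakeBorder(cv2.resize(b,(400,300)),0,212,0,0,0)]))
E
```

```text
[402.28532553 311.75106187]
at [521.9 -35.  207.1] yaw 110.9 t 3.9 F [ 0.8 -0.4 -3.5] gap 11.3
translation [0.9164, 0.0299, 0.0052] turn z -0.0
```

View pics/s2.png

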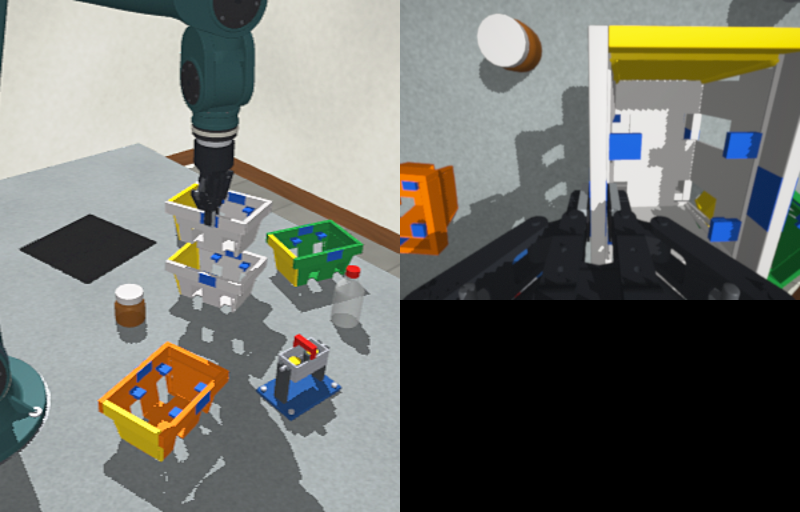

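The lower tray has stayed in place and the upper one is clear and level, so I carry it to the mat.

Call:
arm_command([
  {"translation": [0.04,0.001,0],"angular": [0,0,0]},
  {"translation": [0.12,0.004,0],"angular": [0,0,0]},
  {"translation": [0.23,0.008,0],"angular": [0,0,0]},
  {"translation": [0.35,0.012,0],"angular": [0,0,0]},
  {"translation": [0.47,0.015,0],"angular": [0,0,0]},
  {"translation": [0.59,0.02,0],"angular": [0,0,0]},
  {"translation": [0.71,0.024,0],"angular": [0,0,0]},
  {"translation": [0.8,0.026,0],"angular": [0,0,0]},
])

```text
time: 4.8
tool_pos: [414.9, 270.2, 204.5]
tool_rot: [-0.001, 0.567, 0.824, -0.001]
force: [1.4, 0.2, -2.2]
finger_gap: 11.4
gripper_force: 58.2
```

Call:
arm_command([
  {"translation": [0.07,0.002,0.02],"angular": [0,0,0]},
  {"translation": [0.1,0.004,0.06],"angular": [0,0,0]},
  {"translation": [0.117,0.004,0.12],"angular": [0,0,0]},
  {"translation": [0.117,0.004,0.18],"angular": [0,0,0]},
  {"translation": [0.117,0.004,0.24],"angular": [0,0,0]},
  {"translation": [0.117,0.004,0.28],"angular": [0,0,0]},
  {"translation": [0.117,0.004,0.31],"angular": [0,0,0]},
  {"translation": [0.117,0.004,0.32],"angular": [0,0,0]},
])

```text
time: 5.6
tool_pos: [400.3, 311.8, 75.6]
tool_rot: [-0.001, 0.567, 0.824, -0.001]
force: [1.2, -0.2, -2.4]
finger_gap: 11.0
gripper_force: 58.6
```

```bash
python3 -c "
from h import *
cmd(402.3,311.8,69,110.9)"
```

```text
at [400.3 311.8  75.6] yaw 110.92 t 5.6 F [ 1.2 -0.2 -2.4] gap 11.0
translation [-0.0017, 0.0047, 0.0165] turn z 0.0002
```

Call:
arm_command([
  {"translation": [0,0,0.006],"angular": [0,0,0]},
  {"translation": [0,0,0.012],"angular": [0,0,0]},
  {"translation": [0,0,0.016],"angular": [0,0,0]},
  {"translation": [0,0,0.016],"angular": [0,0,0]},
])

```text
time: 6.0
tool_pos: [402.2, 312.2, 71.3]
tool_rot: [0.0, 0.567, 0.824, 0.0]
force: [-3.1, -0.9, 3.9]
finger_gap: 11.2
gripper_force: 66.3
```

Call:
arm_command([
  {"translation": [0,0,0],"angular": [0,0,0]},
  {"translation": [0,0,0],"angular": [0,0,0]},
  {"translation": [0,0,0],"angular": [0,0,0]},
  {"translation": [0,0,-0.05],"angular": [0,0,0]},
  {"translation": [0,0,-0.15],"angular": [0,0,0]},
  {"translation": [0,0,-0.27],"angular": [0,0,0]},
  {"translation": [0,0,-0.4],"angular": [0,0,0]},
  {"translation": [0,0,-0.45],"angular": [0,0,0]},
], hand=0)

```text
time: 6.8
tool_pos: [403.0, 312.5, 255.1]
tool_rot: [0.001, 0.567, 0.824, 0.002]
force: [0.6, -0.2, -0.7]
finger_gap: 42.6
gripper_force: 0.0
```

```bash
python3 -c "
from h import *
cmd(489.6,-326,250,90)
a,c=cam('wrist'); cv2.imwrite('pics/w3.png',a)
tray(a,c,93,200,0,512,384)"
```

```text
at [403.  312.5 255.1] yaw 110.9 t 6.8 F [ 0.6 -0.2 -0.7] gap 42.6
translation [-1.5684, -0.3672, 0.0128] turn z 0.1742
tray centre [533.9 338.2] size [394.5 391.5] x-angle -158.75 n 60400
```

View pics/w3.png

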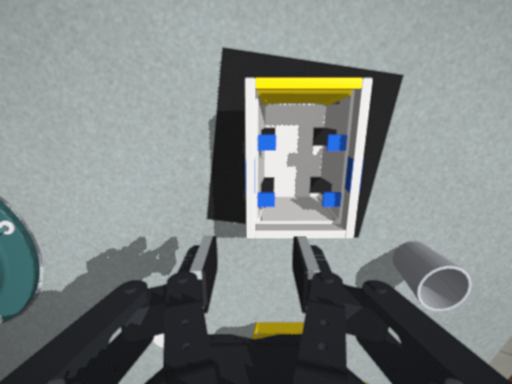

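The upper tray stands upright on the mat (rim cols 246–371, rows 77–238), fully within it. Now to the bucket.

Call:
arm_command([
  {"translation": [-0.78,-0.18,0],"angular": [0,0,0]},
  {"translation": [-0.78,-0.18,0],"angular": [0,0,0]},
  {"translation": [-0.78,-0.18,0],"angular": [0,0,0]},
  {"translation": [-0.78,-0.18,0],"angular": [0,0,0]},
  {"translation": [-0.78,-0.18,0],"angular": [0,0,0]},
  {"translation": [-0.78,-0.18,0],"angular": [0,0,0]},
  {"translation": [-0.78,-0.18,0],"angular": [0,0,0]},
  {"translation": [-0.78,-0.18,0],"angular": [0,0,0]},
])

```text
time: 7.65
tool_pos: [446.5, -7.6, 250.5]
tool_rot: [0.0, 0.569, 0.823, -0.0]
force: [-0.0, 0.4, -0.5]
finger_gap: 42.9
gripper_force: 0.0
```

Call:
arm_command([
  {"translation": [-0.79,-0.187,0.01],"angular": [0,0,0.174]},
  {"translation": [-0.79,-0.187,0.01],"angular": [0,0,0.174]},
  {"translation": [-0.79,-0.187,0.01],"angular": [0,0,0.174]},
  {"translation": [-0.79,-0.187,0.01],"angular": [0,0,0.174]},
  {"translation": [-0.79,-0.187,0.01],"angular": [0,0,0.174]},
  {"translation": [-0.79,-0.187,0.01],"angular": [0,0,0.174]},
  {"translation": [-0.79,-0.187,0.01],"angular": [0,0,0.174]},
  {"translation": [-0.79,-0.187,0.01],"angular": [0,0,0.174]},
])

```text
time: 8.45
tool_pos: [489.5, -329.3, 245.6]
tool_rot: [-0.001, 0.708, 0.706, -0.0]
force: [-0.7, 0.7, -1.0]
finger_gap: 42.5
gripper_force: 0.0
```

```bash
cat >> h.py <<'E'
def handle(a,c,z):
    hsv=cv2.cvtColor(a,cv2.COLOR_BGR2HSV); H,S,V=[hsv[...,i].astype(int) for i in range(3)]
    m=((S>150)&((H<6)|(H>174))&(V>150)).astype(np.uint8)
    m[:130]=0
    n,l,st,ce=cv2.connectedComponentsWithStats(m); k=1+np.argmax(st[1:,4]); ys,xs=np.nonzero(l==k)
    P=np.array([ray(c,x,y,z)[:2] for x,y in zip(xs,ys)],np.float32); r=cv2.minAreaRect(P)
    print('handle px',ce[k].round(0),st[k],'world',np.round(r[0],1),np.round(r[1],1),round(r[2],1)); return r
E
python3 -c "
from h import *
a,c=cam('wrist'); cv2.imwrite('pics/w4.png',a)
r=handle(a,c,116)
cmd(r[0][0],r[0][1],150,90)
"
```

```text
handle px [256. 179.] [250 157  13  45 509] world [ 491.1 -323.6] [46.4 11.7] 88.1
at [ 489.3 -327.5  246. ] yaw 89.95 t 8.5 F [0.5 0.7 0.3] gap 42.8
translation [0.0097, 0.0044, 0.2399] turn z -0.0004
```

View pics/w4.png

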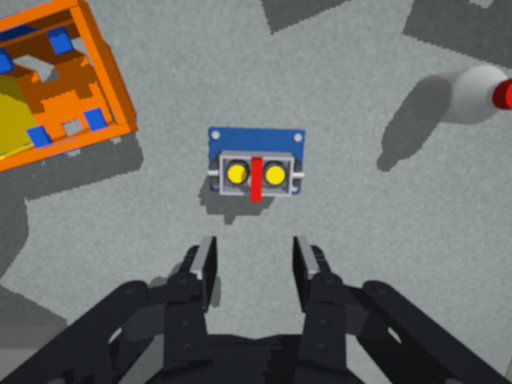

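The wrist view shows the bucket hanging level, red handle at (256,179), pots either side. Descend over the handle.

Call:
arm_command([
  {"translation": [0.006,0.004,0.12],"angular": [0,0,0]},
  {"translation": [0.006,0.004,0.23],"angular": [0,0,0]},
  {"translation": [0.006,0.004,0.29],"angular": [0,0,0]},
  {"translation": [0.006,0.004,0.33],"angular": [0,0,0]},
  {"translation": [0.006,0.004,0.36],"angular": [0,0,0]},
  {"translation": [0.006,0.004,0.375],"angular": [0,0,0]},
  {"translation": [0.006,0.004,0.382],"angular": [0,0,0]},
  {"translation": [0.006,0.004,0.382],"angular": [0,0,0]},
])

```text
time: 9.3
tool_pos: [490.9, -324.4, 94.5]
tool_rot: [0.0, 0.707, 0.707, 0.0]
force: [-0.5, -0.1, -0.3]
finger_gap: 43.1
gripper_force: 0.0
```

```bash
python3 -c "
from h import *
a,c=cam('wrist'); cv2.imwrite('pics/w5.png',a)
handle(a,c,116); cmd(491,-325,93,90)
"
```

```text
handle px [254. 254.] [ 243  213   25   92 1889] world [ 491.1 -320.8] [52.  11.7] 88.6
at [ 491.  -324.6   94.7] yaw 90.03 t 9.35 F [-0.3 -0.1  0.1] gap 42.7
translation [-0.0009, 0.0, 0.0042] turn z 0.0003
```

View pics/w5.png

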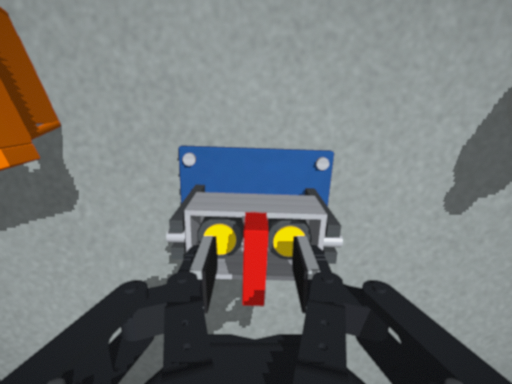

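The handle is centred between the fingers (254 between 205 and 305), with its middle at y≈-324.8, matching the TCP. I close and lift.

Call:
arm_command([
  {"translation": [0,0,0.002],"angular": [0,0,0]},
  {"translation": [0,0,0.002],"angular": [0,0,0]},
  {"translation": [0,0,0.002],"angular": [0,0,0]},
  {"translation": [0,0,0.002],"angular": [0,0,0]},
  {"translation": [0,0,0.002],"angular": [0,0,0]},
  {"translation": [0,0,0.002],"angular": [0,0,0]},
  {"translation": [0,0,0.002],"angular": [0,0,0]},
], hand=1, newtons=60)

```text
time: 10.05
tool_pos: [490.9, -324.8, 93.7]
tool_rot: [0.0, 0.707, 0.707, 0.0]
force: [-1.6, 0.9, 5.3]
finger_gap: 10.7
gripper_force: 60.8
```

Call:
arm_command([
  {"translation": [0,0,-0.01],"angular": [0,0,0]},
  {"translation": [0,0,-0.025],"angular": [0,0,0]},
  {"translation": [0,0,-0.045],"angular": [0,0,0]},
  {"translation": [0,0,-0.075],"angular": [0,0,0]},
  {"translation": [0,0,-0.12],"angular": [0,0,0]},
  {"translation": [0,0,-0.18],"angular": [0,0,0]},
  {"translation": [0,0,-0.23],"angular": [0,0,0]},
  {"translation": [0,0,-0.25],"angular": [0,0,0]},
])

```text
time: 10.85
tool_pos: [491.2, -325.0, 195.9]
tool_rot: [0.001, 0.707, 0.707, 0.0]
force: [0.4, -0.5, -2.6]
finger_gap: 10.5
gripper_force: 59.7
```

```bash
python3 - <<'E'
from h import *
import pickle
a,c=cam('top'); np.save('t2.npy',a); pickle.dump(c,open('t2.pkl','wb'))
k,g=tray(a,c,90,225,140,300,210,vmin=140)
cmd(k[0],k[1],195,g+90)
b,_=cam('side'); cv2.imwrite('pics/s3.png',np.hstack([cv2.resize(a[120:260,200:400],(400,280)),cv2.resize(b[100:310,200:500],(400,280))]))
E
```

```text
tray centre [570.7  -1.7] size [132.6 181.5] x-angle 110.87 n 984
at [ 491.3 -325.1  195.9] yaw 90.03 t 10.9 F [-0.5  0.1 -1.4] gap 10.9
translation [0.8084, 0.199, 0.0023] turn z -0.9237
```

View pics/s3.png

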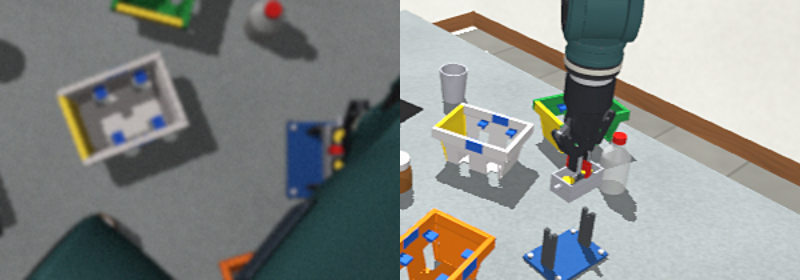

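The bucket hangs level from the gripper and the yokes are empty. The lower tray is still at about (571,-1.5), angle 110.9. That uses up my ten views, so from here I work by numbers. I go to a viewpoint beside the lower tray first.

```bash
python3 -c "
from h import *
cmd(642,27,250,200.9)"
```

```text
at [ 491.1 -324.9  194.5] yaw 90.03 t 10.95 F [-0.1  0.6 -3. ] gap 10.6
translation [0.8795, 0.3777, -0.1388] turn z -0.9239
```

Call:
arm_command([
  {"translation": [0.04,0.02,-0.02],"angular": [0,0,-0.02]},
  {"translation": [0.12,0.05,-0.05],"angular": [0,0,-0.06]},
  {"translation": [0.22,0.1,-0.08],"angular": [0,0,-0.12]},
  {"translation": [0.33,0.14,-0.11],"angular": [0,0,-0.18]},
  {"translation": [0.44,0.19,-0.13],"angular": [0,0,-0.24]},
  {"translation": [0.55,0.24,-0.139],"angular": [0,0,-0.3]},
  {"translation": [0.66,0.28,-0.139],"angular": [0,0,-0.36]},
  {"translation": [0.75,0.32,-0.139],"angular": [0,0,-0.42]},
])

```text
time: 11.75
tool_pos: [618.6, -21.2, 248.4]
tool_rot: [-0.001, 0.335, 0.942, 0.0]
force: [0.8, -1.3, -2.7]
finger_gap: 10.5
gripper_force: 59.8
```

```bash
python3 -c "
from h import *
cmd(642,27,250,200.9)"
```

```text
at [618.6 -21.2 248.4] yaw 140.86 t 11.75 F [ 0.8 -1.3 -2.7] gap 10.5
translation [0.0307, 0.1302, -0.0041] turn z -0.5003
```

Call:
arm_command([
  {"translation": [0.015,0.06,0],"angular": [0,0,-0.06]},
  {"translation": [0.025,0.11,0],"angular": [0,0,-0.12]},
  {"translation": [0.03,0.13,0],"angular": [0,0,-0.19]},
  {"translation": [0.03,0.13,0],"angular": [0,0,-0.26]},
  {"translation": [0.03,0.13,0],"angular": [0,0,-0.33]},
  {"translation": [0.03,0.13,0],"angular": [0,0,-0.4]},
  {"translation": [0.03,0.13,0],"angular": [0,0,-0.46]},
  {"translation": [0.03,0.13,0],"angular": [0,0,-0.5]},
])

```text
time: 12.55
tool_pos: [642.0, 24.1, 248.0]
tool_rot: [-0.001, -0.181, 0.984, 0.0]
force: [0.3, 0.7, -1.6]
finger_gap: 10.5
gripper_force: 59.8
```

Call:
arm_command([
  {"translation": [0,0,0],"angular": [0,0,0]},
  {"translation": [0,0,0],"angular": [0,0,0]},
])

```text
time: 12.75
tool_pos: [642.2, 23.7, 248.4]
tool_rot: [-0.0, -0.176, 0.984, 0.0]
force: [-0.4, 0.8, -2.8]
finger_gap: 10.8
gripper_force: 59.7
```

```bash
python3 - <<'E'
from h import *
import pickle
a,c=cam('wrist'); np.save('w6.npy',a); pickle.dump(c,open('w6.pkl','wb'))
# expected rim corners in image
for q in [(85,60),(85,-60),(-85,60),(-85,-60)]:
    p=tp(np.array([572.,-1.3]),110.9,*q); print(q,proj(c,[*p,90]).round(0))
k,g=tray(a,c,90,120,0,400,225)
r=handle(a,c,266)
cmd(k[0],k[1],110,g+90)
E
```

```text
(85, 60) [343.  44.]
(85, -60) [333. 165.]
(-85, 60) [168.  46.]
(-85, -60) [180. 167.]
tray centre [583.   15.5] size [227.  314.5] x-angle 110.27 n 25287
handle px [253. 289.] [244 264  22  42 701] world [654.2  27.5] [25.6 11.5] 20.3
at [642.3  23.6 248.5] yaw -159.68 t 12.8 F [ 0.2  0.6 -1.8] gap 10.8
translation [0.1459, 0.0324, 0.3462] turn z 0.0005
```

```bash
python3 - <<'E'
from h import *
import pickle
a=np.load('w6.npy');c=pickle.load(open('w6.pkl','rb'))
hsv=cv2.cvtColor(a,cv2.COLOR_BGR2HSV)
print(hsv[105,150:370:5].tolist())
for v in (180,190,200,210): k,g=tray(a,c,90,148,25,372,185,vmin=v)
E
```

```text
[[90, 13, 178], [90, 12, 170], [85, 15, 105], [90, 10, 104], [0, 0, 137], [15, 3, 150], [30, 2, 104], [15, 4, 144], [0, 2, 105], [15, 5, 106], [8, 6, 174], [8, 6, 173], [15, 2, 238], [15, 2, 237], [15, 2, 238], [15, 2, 239], [15, 2, 239], [15, 2, 239], [20, 3, 231], [20, 5, 153], [30, 3, 152], [10, 5, 157], [15, 2, 239], [30, 2, 239], [15, 2, 239], [15, 2, 239], [15, 2, 239], [30, 3, 164], [30, 3, 151], [20, 5, 152], [10, 5, 152], [21, 35, 144], [26, 233, 126], [26, 237, 126], [26, 227, 126], [26, 233, 141], [26, 239, 125], [28, 232, 250], [29, 232, 253], [75, 8, 184], [87, 13, 179], [84, 15, 173], [90, 12, 172], [87, 13, 173]]
tray centre [578.4   2.9] size [146.5 185. ] x-angle 110.3 n 5915
tray centre [561.3   9.9] size [119.3 153.1] x-angle 110.45 n 2933
tray centre [561.9  10.2] size [118.7 152.5] x-angle 110.75 n 2885
tray centre [562.   10.2] size [118.6 152.5] x-angle 110.75 n 2856
```

```bash
sed -i 's/W=((V>vmin)&(S<40))|ye/W=((V>vmin)\&(S<smax))|ye/; s/vmin=165,show=True/vmin=165,smax=40/' h.py; python3 - <<'E'
from h import *
import pickle
a=np.load('w6.npy');c=pickle.load(open('w6.pkl','rb'))
for v,sm in ((120,8),(140,8),(140,7),(160,9)): k,g=tray(a,c,90,148,25,372,190,v,sm)
E
```

```text
tray centre [571.6  -0.9] size [131.1 181.2] x-angle nan n 14199
tray centre [571.7  -0.8] size [130.9 181.2] x-angle nan n 12087
tray centre [571.7  -0.8] size [130.9 181.1] x-angle nan n 11514
tray centre [567.9  -8. ] size [ 93.1 142.5] x-angle nan n 4343h.py:34: RuntimeWarning: Mean of empty slice.
  yy=ye&m; Y=np.array([ray(c,x,y,z)[:2] for y,x in zip(*np.nonzero(yy))]).mean(0); v=Y-np.array(r[0])
  ret = ret.dtype.type(ret / rcount)
```

```bash
python3 -c "
from h import *
cmd(571.7,-0.8,150,200.9)"
```

```text
at [642.3  23.6 248.5] yaw -159.68 t 12.8 F [ 0.2  0.6 -1.8] gap 10.8
translation [0.1867, 0.004, 0.2462] turn z -0.0048
```

Call:
arm_command([
  {"translation": [0.03,0.001,0.02],"angular": [0,0,-0.005]},
  {"translation": [0.09,0.002,0.06],"angular": [0,0,-0.005]},
  {"translation": [0.15,0.003,0.12],"angular": [0,0,-0.005]},
  {"translation": [0.18,0.004,0.18],"angular": [0,0,-0.005]},
  {"translation": [0.187,0.004,0.22],"angular": [0,0,-0.005]},
  {"translation": [0.187,0.004,0.24],"angular": [0,0,-0.005]},
  {"translation": [0.187,0.004,0.246],"angular": [0,0,-0.005]},
  {"translation": [0.187,0.004,0.246],"angular": [0,0,-0.005]},
])

```text
time: 13.6
tool_pos: [572.3, -1.3, 150.7]
tool_rot: [0.0, -0.182, 0.983, -0.0]
force: [-0.6, -0.2, -2.0]
finger_gap: 10.6
gripper_force: 59.6
```

```bash
python3 -c "
from h import *
cmd(571.7,-0.8,45,200.9)"
```

```text
at [572.3  -1.3 150.7] yaw -159.0 t 13.6 F [-0.6 -0.2 -2. ] gap 10.6
translation [0.0009, 0.0017, 0.2643] turn z 0.0009
```

Call:
arm_command([
  {"translation": [0.001,0.002,0.04],"angular": [0,0,0]},
  {"translation": [0.001,0.002,0.09],"angular": [0,0,0]},
  {"translation": [0.001,0.002,0.13],"angular": [0,0,0]},
  {"translation": [0.001,0.002,0.17],"angular": [0,0,0]},
  {"translation": [0.001,0.002,0.21],"angular": [0,0,0]},
  {"translation": [0.001,0.002,0.24],"angular": [0,0,0]},
  {"translation": [0.001,0.002,0.26],"angular": [0,0,0]},
  {"translation": [0.001,0.002,0.264],"angular": [0,0,0]},
])

```text
time: 14.4
tool_pos: [571.1, -0.7, 44.4]
tool_rot: [-0.0, -0.182, 0.983, 0.0]
force: [-0.2, 0.7, -1.9]
finger_gap: 11.0
gripper_force: 59.6
```

Call:
arm_command([
  {"translation": [0,0,0.004],"angular": [0,0,0]},
  {"translation": [0,0,0.008],"angular": [0,0,0]},
  {"translation": [0,0,0.012],"angular": [0,0,0]},
  {"translation": [0,0,0.012],"angular": [0,0,0]},
])

```text
time: 14.8
tool_pos: [571.2, -0.8, 40.2]
tool_rot: [0.0, -0.182, 0.983, -0.0]
force: [-0.4, 0.4, -2.5]
finger_gap: 10.3
gripper_force: 59.6
```

Not yet in contact, so a little further down.

Call:
arm_command([
  {"translation": [0,0,0.003],"angular": [0,0,0]},
  {"translation": [0,0,0.005],"angular": [0,0,0]},
  {"translation": [0,0,0.005],"angular": [0,0,0]},
  {"translation": [0,0,0.005],"angular": [0,0,0]},
])

```text
time: 15.2
tool_pos: [571.3, -0.8, 38.9]
tool_rot: [0.0, -0.182, 0.983, -0.0]
force: [-3.3, 0.7, 8.7]
finger_gap: 10.7
gripper_force: 61.3
```

The bucket stands on the floor, at the predicted height. I release it and rise.

Call:
arm_command([
  {"translation": [0,0,0],"angular": [0,0,0]},
  {"translation": [0,0,0],"angular": [0,0,0]},
  {"translation": [0,0,0],"angular": [0,0,0]},
  {"translation": [0,0,-0.01],"angular": [0,0,0]},
  {"translation": [0,0,-0.05],"angular": [0,0,0]},
  {"translation": [0,0,-0.12],"angular": [0,0,0]},
  {"translation": [0,0,-0.24],"angular": [0,0,0]},
  {"translation": [0,0,-0.36],"angular": [0,0,0]},
], hand=0.3)

```text
time: 16.0
tool_pos: [570.5, -0.7, 183.7]
tool_rot: [-0.0, -0.182, 0.983, 0.0]
force: [1.4, -1.1, 0.7]
finger_gap: 30.1
gripper_force: 0.0
```

Call:
arm_command([
  {"translation": [-0.05,0,-0.15],"angular": [0,0,0]},
  {"translation": [-0.1,0,-0.17],"angular": [0,0,0]},
  {"translation": [-0.15,0,-0.17],"angular": [0,0,0]},
  {"translation": [-0.15,0,-0.17],"angular": [0,0,0]},
  {"translation": [-0.15,0,-0.17],"angular": [0,0,0]},
])

```text
time: 16.5
tool_pos: [627.0, 20.8, 249.8]
tool_rot: [-0.0, -0.183, 0.983, 0.0]
force: [-0.2, -0.1, 0.0]
finger_gap: 29.9
gripper_force: 0.0
```

```bash
python3 - <<'E'
from h import *
import pickle
a,c=cam('wrist'); np.save('w7.npy',a); pickle.dump(c,open('w7.pkl','wb'))
u=np.array([proj(c,[*tp(np.array([571.7,-0.8]),110.9,*q),90]) for q in [(90,65),(90,-65),(-90,65),(-90,-65)]])
x0,y0=u.min(0).astype(int)-14; x1,y1=u.max(0).astype(int)+14; print(x0,y0,x1,y1)
for v,sm in ((130,8),(140,8)): k,g=tray(a,c,90,max(x0,0),max(y0,0),x1,y1,v,sm)
hsv=cv2.cvtColor(a,cv2.COLOR_BGR2HSV); m=((hsv[...,1]>150)&((hsv[...,0]<6)|(hsv[...,0]>174))&(hsv[...,2]>90)); m[:max(y0,0)]=0;m[y1:]=0;m[:,:x0]=0;m[:,x1:]=0
P=np.array([ray(c,x,y,61)[:2] for y,x in zip(*np.nonzero(m))],np.float32); print(len(P),cv2.minAreaRect(P))
cmd(402.3,311.8,250,110.9)
E
```

```text
150 42 360 197
tray centre [572.1  -0.8] size [131.5 181.3] x-angle nan n 8474
tray centre [571.9  -0.7] size [131.1 181.4] x-angle nan n 7545
381 ((571.8931884765625, -1.808553695678711), (42.726810455322266, 11.619866371154785), 21.291400909423828)
at [626.6  20.6 249.8] yaw -158.97 t 16.55 F [-1.   0.1 -0.3] gap 30.2
translation [0.2622, 0.8806, -0.0005] turn z 0.7511h.py:34: RuntimeWarning: Mean of empty slice.
  yy=ye&m; Y=np.array([ray(c,x,y,z)[:2] for y,x in zip(*np.nonzero(yy))]).mean(0); v=Y-np.array(r[0])
  ret = ret.dtype.type(ret / rcount)
```

The bucket stands centred in the lower tray, handle at (571.9,-1.8) against tray (572,-0.8). Now for the upper tray: I will grip its right patch, viewing it first.

```bash
python3 -c "
from h import *
cmd(488,425,260,-69.1)"
```

```text
at [626.6  20.6 249.8] yaw -158.97 t 16.55 F [-1.   0.1 -0.3] gap 30.2
translation [-0.0393, 1.0679, -0.0255] turn z -0.7489
```

Call:
arm_command([
  {"translation": [-0.03,0.8,-0.025],"angular": [0,0,-0.4]},
  {"translation": [-0.03,0.8,-0.025],"angular": [0,0,-0.4]},
  {"translation": [-0.03,0.8,-0.025],"angular": [0,0,-0.4]},
  {"translation": [-0.03,0.8,-0.025],"angular": [0,0,-0.4]},
  {"translation": [-0.03,0.8,-0.025],"angular": [0,0,-0.4]},
  {"translation": [-0.03,0.8,-0.025],"angular": [0,0,-0.4]},
  {"translation": [-0.03,0.8,-0.025],"angular": [0,0,-0.4]},
  {"translation": [-0.03,0.8,-0.025],"angular": [0,0,-0.4]},
], hand=0)

```text
time: 17.35
tool_pos: [521.8, 325.7, 260.2]
tool_rot: [-0.0, -0.568, 0.823, 0.0]
force: [0.7, 0.1, -0.9]
finger_gap: 42.7
gripper_force: 0.0
```

```bash
python3 -c "
from h import *
cmd(488,425,260,-69.1)"
```

```text
at [521.8 325.7 260.2] yaw -110.8 t 17.35 F [ 0.7  0.1 -0.9] gap 42.7
translation [-0.2022, 0.1672, 0.0004] turn z -0.3475
```

Call:
arm_command([
  {"translation": [-0.2,0.167,0],"angular": [0,0,-0.347]},
  {"translation": [-0.2,0.167,0],"angular": [0,0,-0.347]},
  {"translation": [-0.2,0.167,0],"angular": [0,0,-0.347]},
  {"translation": [-0.2,0.167,0],"angular": [0,0,-0.347]},
  {"translation": [-0.2,0.167,0],"angular": [0,0,-0.347]},
  {"translation": [-0.2,0.167,0],"angular": [0,0,-0.347]},
  {"translation": [-0.2,0.167,0],"angular": [0,0,-0.347]},
  {"translation": [-0.2,0.167,0],"angular": [0,0,-0.347]},
])

```text
time: 18.15
tool_pos: [490.0, 421.7, 260.2]
tool_rot: [0.0, 0.821, -0.57, 0.0]
force: [-0.4, 0.2, 0.2]
finger_gap: 42.7
gripper_force: 0.0
```

```bash
python3 - <<'E'
from h import *
import pickle
a,c=cam('wrist'); np.save('w8.npy',a); pickle.dump(c,open('w8.pkl','wb'))
u=np.array([proj(c,[*tp(np.array([452.2,346.2]),110.9,*q),93]) for q in [(90,65),(90,-65),(-90,65),(-90,-65)]])
print(u.round(0).tolist())
x0,y0=u.min(0).astype(int)-14; x1,y1=u.max(0).astype(int)+14
for v,sm in ((130,8),(140,8),(120,9)): k,g=tray(a,c,93,max(x0,0),max(y0,0),x1,y1,v,sm)
np.seterr(all='ignore')
p=tp(k,110.9,-13,-60); print(p); cmd(*p,150,-69.1)
E
```

```text
[[362.0, 203.0], [252.0, 204.0], [382.0, 32.0], [250.0, 33.0]]
tray centre [449.8 345.8] size [130.8 181. ] x-angle nan n 12042
tray centre [438.3 348.2] size [110.2 168.7] x-angle nan n 6602
tray centre [449.5 345.7] size [131.3 181.1] x-angle nan n 12506
[510.23969766 354.92337912]
at [490.  421.8 260.1] yaw -69.51 t 18.2 F [-0.1 -0.4 -0.1] gap 42.3
translation [0.1744, 0.0111, 0.2753] turn z -0.0034h.py:34: RuntimeWarning: Mean of empty slice.
  yy=ye&m; Y=np.array([ray(c,x,y,z)[:2] for y,x in zip(*np.nonzero(yy))]).mean(0); v=Y-np.array(r[0])
  ret = ret.dtype.type(ret / rcount)
```

Call:
arm_command([
  {"translation": [0.06,0.004,0],"angular": [0,0,-0.003]},
  {"translation": [0.14,0.008,0.05],"angular": [0,0,-0.003]},
  {"translation": [0.174,0.011,0.15],"angular": [0,0,-0.003]},
  {"translation": [0.174,0.011,0.25],"angular": [0,0,-0.003]},
  {"translation": [0.174,0.011,0.275],"angular": [0,0,-0.003]},
  {"translation": [0.174,0.011,0.275],"angular": [0,0,-0.003]},
])

```text
time: 18.8
tool_pos: [509.7, 355.4, 149.5]
tool_rot: [0.001, 0.824, -0.567, -0.001]
force: [-0.1, -0.0, 0.3]
finger_gap: 42.3
gripper_force: 0.0
```

```bash
python3 - <<'E' 2>/dev/null
from h import *
import pickle
a=np.load('w8.npy');c=pickle.load(open('w8.pkl','rb'))
S=cv2.cvtColor(a,cv2.COLOR_BGR2HSV); m=np.zeros(a.shape[:2],bool); m[18:218,236:396]=((S[...,2]>130)&(S[...,1]<8))[18:218,236:396]
m=cv2.morphologyEx(m.astype(np.uint8),cv2.MORPH_OPEN,np.ones((3,3),np.uint8)); n,l,st,_=cv2.connectedComponentsWithStats(m); m=l==1+np.argmax(st[1:,4])
P=np.array([ray(c,x,y,93)[:2] for y,x in zip(*np.nonzero(m))],np.float32); r=cv2.minAreaRect(P); print(r)
y=((S[...,0]>20)&(S[...,0]<35)&(S[...,1]>120)&(S[...,2]>100)); y[:18]=0;y[218:]=0;y[:,:236]=0;y[:,396:]=0; print('yellow px',np.argwhere(y).mean(0)[::-1],y.sum())
cmd(510.2,354.9,67,-69.1)
E
```

```text
((449.80755615234375, 345.7633056640625), (130.8255157470703, 181.01107788085938), 20.898868560791016)
yellow px [306.28447978 187.81610785] 2893
at [509.7 355.4 149.5] yaw -69.03 t 18.8 F [-0.1 -0.   0.3] gap 42.3
translation [0.0016, -0.0007, 0.2063] turn z 0.0006
```

Angle 110.9 confirmed. I descend, grip and lift.

Call:
arm_command([
  {"translation": [0.001,0,0.06],"angular": [0,0,0]},
  {"translation": [0.001,0,0.11],"angular": [0,0,0]},
  {"translation": [0.001,0,0.15],"angular": [0,0,0]},
  {"translation": [0.001,0,0.18],"angular": [0,0,0]},
  {"translation": [0.001,0,0.2],"angular": [0,0,0]},
  {"translation": [0.001,0,0.206],"angular": [0,0,0]},
  {"translation": [0.001,0,0.206],"angular": [0,0,0]},
])

```text
time: 19.5
tool_pos: [510.7, 355.5, 68.2]
tool_rot: [-0.0, 0.824, -0.566, 0.0]
force: [0.2, 1.3, 0.3]
finger_gap: 43.0
gripper_force: 0.0
```

Call:
arm_command([
  {"translation": [0,0,0],"angular": [0,0,0]},
  {"translation": [0,0,0],"angular": [0,0,0]},
  {"translation": [0,0,0],"angular": [0,0,0]},
  {"translation": [0,0,0],"angular": [0,0,0]},
  {"translation": [0,0,0],"angular": [0,0,0]},
  {"translation": [0,0,0],"angular": [0,0,0]},
], hand=1, newtons=60)

```text
time: 20.1
tool_pos: [510.4, 355.4, 68.7]
tool_rot: [-0.0, 0.824, -0.566, 0.0]
force: [-3.4, -1.2, 10.0]
finger_gap: 11.5
gripper_force: 58.7
```

Call:
arm_command([
  {"translation": [0,0,-0.01],"angular": [0,0,0]},
  {"translation": [0,0,-0.04],"angular": [0,0,0]},
  {"translation": [0,0,-0.1],"angular": [0,0,0]},
  {"translation": [0,0,-0.18],"angular": [0,0,0]},
  {"translation": [0,0,-0.27],"angular": [0,0,0]},
  {"translation": [0,0,-0.36],"angular": [0,0,0]},
  {"translation": [0,0,-0.41],"angular": [0,0,0]},
  {"translation": [0,0,-0.43],"angular": [0,0,0]},
])

```text
time: 20.9
tool_pos: [511.0, 355.6, 242.6]
tool_rot: [-0.002, 0.824, -0.566, 0.001]
force: [0.9, 0.1, -2.6]
finger_gap: 11.0
gripper_force: 59.3
```

```bash
python3 -c "
from h import *
k=np.array([571.9,-0.8]); p=tp(k,-69.1,-13,-60); print(p)
cmd(*p,240,110.9)"
```

```text
[511.21013755 -10.05962179]
at [511.  355.6 242.6] yaw -68.98 t 20.9 F [ 0.9  0.1 -2.6] gap 11.0
translation [0.8535, 0.3276, 0.0065] turn z -1.499
```

Call:
arm_command([
  {"translation": [0.03,0.01,0],"angular": [0,0,0.02]},
  {"translation": [0.09,0.03,0],"angular": [0,0,0.07]},
  {"translation": [0.16,0.06,0],"angular": [0,0,0.13]},
  {"translation": [0.23,0.09,0],"angular": [0,0,0.2]},
  {"translation": [0.3,0.12,0],"angular": [0,0,0.27]},
  {"translation": [0.37,0.14,0],"angular": [0,0,0.34]},
  {"translation": [0.44,0.17,0],"angular": [0,0,0.41]},
  {"translation": [0.5,0.19,0],"angular": [0,0,0.48]},
])

```text
time: 21.7
tool_pos: [510.1, 139.1, 238.4]
tool_rot: [-0.001, -0.446, 0.895, 0.0]
force: [-0.7, 0.2, -2.1]
finger_gap: 10.8
gripper_force: 59.4
```

```bash
python3 -c "
from h import *
cmd(511.2,-10,240,110.9); print(read_state()['joint_pos'].round(2))"
```

```text
at [510.1 139.1 238.4] yaw -127.07 t 21.7 F [-0.7  0.2 -2.1] gap 10.8
translation [0.2958, -0.227, -0.0039] turn z 1.0169
[ 0.11  0.27 -0.02  1.28 -0.   -0.81]
```

Call:
arm_command([
  {"translation": [0.08,-0.06,0],"angular": [0,0,0.07]},
  {"translation": [0.15,-0.11,0],"angular": [0,0,0.14]},
  {"translation": [0.21,-0.16,0],"angular": [0,0,0.21]},
  {"translation": [0.26,-0.2,0],"angular": [0,0,0.28]},
  {"translation": [0.285,-0.22,0],"angular": [0,0,0.35]},
  {"translation": [0.295,-0.227,0],"angular": [0,0,0.42]},
  {"translation": [0.295,-0.227,0],"angular": [0,0,0.49]},
  {"translation": [0.295,-0.227,0],"angular": [0,0,0.56]},
])

```text
time: 22.5
tool_pos: [512.7, -8.3, 238.3]
tool_rot: [-0.001, 0.124, 0.992, -0.0]
force: [-0.3, -0.0, -2.3]
finger_gap: 10.8
gripper_force: 59.3
```

Call:
arm_command([
  {"translation": [0,0,0],"angular": [0,0,0.07]},
  {"translation": [0,0,0],"angular": [0,0,0.14]},
  {"translation": [0,0,0],"angular": [0,0,0.21]},
  {"translation": [0,0,0],"angular": [0,0,0.28]},
  {"translation": [0,0,0],"angular": [0,0,0.35]},
  {"translation": [0,0,0],"angular": [0,0,0.42]},
  {"translation": [0,0,0],"angular": [0,0,0.457]},
  {"translation": [0,0,0],"angular": [0,0,0.457]},
])

```text
time: 23.3
tool_pos: [512.8, -7.9, 238.5]
tool_rot: [-0.001, 0.565, 0.825, -0.001]
force: [-0.4, -0.6, -2.0]
finger_gap: 11.2
gripper_force: 59.3
```

```bash
python3 - <<'E' 2>/dev/null
from h import *
cmd(511.2,-10,185,110.9)
a,c=cam('wrist'); np.save('w9.npy',a)
z=read_state()['tool_pos'][2]+24.8
k=tp(np.array(read_state()['tool_pos'][:2]),-69.1,13,60); print('expected centre',k)
u=np.array([proj(c,[*tp(k,110.9,*q),z]) for q in [(90,65),(90,-65),(-90,65),(-90,-65)]]); print(u.round(0).tolist())
x0,y0=u.min(0).astype(int)-10; x1,y1=u.max(0).astype(int)+10
S=cv2.cvtColor(a,cv2.COLOR_BGR2HSV); m=((S[...,2]>120)&(S[...,1]<9)).astype(np.uint8); m[:max(y0,0)]=0;m[:,:max(x0,0)]=0;m[:,x1:]=0;m[y1:]=0
print([ (int(v),np.nonzero(m[v])[0][[0,-1]].tolist()) for v in range(max(y0,0)+15,200,15)])
E
```

```text
at [512.8  -7.9 238.5] yaw 111.21 t 23.3 F [-0.4 -0.6 -2. ] gap 11.2
translation [-0.0034, -0.0056, 0.1337] turn z 0.0026
expected centre [573.62003391   1.42852354]
[[244.0, 107.0], [563.0, 109.0], [246.0, 418.0], [460.0, 420.0]]
[(112, [241, 511]), (127, [242, 511]), (142, [242, 511]), (157, [243, 511]), (172, [243, 511]), (187, [243, 511])]
```

```bash
python3 - <<'E' 2>/dev/null
from h import *
a=np.load('w9.npy')
S=cv2.cvtColor(a,cv2.COLOR_BGR2HSV)
for u in (249,300,380,450,500): print(u,[(v,S[v,u].tolist()) for v in range(98,122,2)])
E
```

```text
249 [(98, [87, 14, 160]), (100, [90, 13, 159]), (102, [86, 11, 157]), (104, [87, 14, 160]), (106, [86, 13, 161]), (108, [40, 4, 198]), (110, [23, 5, 188]), (112, [15, 2, 223]), (114, [20, 3, 226]), (116, [20, 3, 226]), (118, [15, 5, 226]), (120, [20, 3, 226])]
300 [(98, [90, 11, 164]), (100, [90, 13, 158]), (102, [90, 13, 154]), (104, [90, 12, 154]), (106, [43, 14, 162]), (108, [27, 159, 237]), (110, [23, 54, 199]), (112, [15, 2, 225]), (114, [15, 2, 229]), (116, [20, 3, 228]), (118, [15, 2, 227]), (120, [15, 2, 227])]
380 [(98, [90, 11, 156]), (100, [90, 13, 159]), (102, [87, 14, 160]), (104, [86, 13, 157]), (106, [86, 13, 161]), (108, [90, 11, 161]), (110, [45, 3, 175]), (112, [20, 3, 225]), (114, [20, 3, 227]), (116, [20, 3, 226]), (118, [20, 3, 226]), (120, [30, 2, 225])]
450 [(98, [90, 13, 157]), (100, [90, 13, 157]), (102, [86, 13, 159]), (104, [86, 13, 158]), (106, [90, 12, 155]), (108, [86, 14, 151]), (110, [15, 3, 170]), (112, [15, 5, 222]), (114, [15, 2, 222]), (116, [30, 2, 221]), (118, [20, 3, 222]), (120, [10, 3, 222])]
500 [(98, [86, 13, 152]), (100, [90, 14, 150]), (102, [90, 12, 148]), (104, [90, 12, 148]), (106, [90, 14, 151]), (108, [90, 13, 154]), (110, [15, 3, 168]), (112, [15, 5, 216]), (114, [23, 5, 217]), (116, [15, 5, 218]), (118, [12, 6, 218]), (120, [18, 6, 217])]
```

The held tray sits as expected, within 1 mm. I centre it and descend.

Call:
arm_command([
  {"translation": [-0.003,-0.005,0.03],"angular": [0,0,0.002]},
  {"translation": [-0.0034,-0.0056,0.08],"angular": [0,0,0.002]},
  {"translation": [-0.0034,-0.0056,0.12],"angular": [0,0,0.002]},
  {"translation": [-0.0034,-0.0056,0.133],"angular": [0,0,0.002]},
  {"translation": [-0.0034,-0.0056,0.133],"angular": [0,0,0.002]},
  {"translation": [-0.0034,-0.0056,0.133],"angular": [0,0,0.002]},
])

```text
time: 23.95
tool_pos: [512.4, -9.7, 187.0]
tool_rot: [0.0, 0.565, 0.825, 0.0]
force: [1.3, 0.1, -2.5]
finger_gap: 10.4
gripper_force: 59.3
```

```bash
python3 -c "
from h import *
cmd(511.2,-10,141,110.9);cmd(511.2,-10,141,110.9)"
```

```text
at [512.4  -9.7 187. ] yaw 111.17 t 23.95 F [ 1.3  0.1 -2.5] gap 10.4
translation [0.0004, -0.003, 0.115] turn z 0.0023
at [512.4  -9.7 187. ] yaw 111.17 t 23.95 F [ 1.3  0.1 -2.5] gap 10.4
translation [0.0004, -0.003, 0.115] turn z 0.0023
```

Call:
arm_command([
  {"translation": [0,-0.003,0.03],"angular": [0,0,0.002]},
  {"translation": [0,-0.003,0.06],"angular": [0,0,0.002]},
  {"translation": [0,-0.003,0.085],"angular": [0,0,0.002]},
  {"translation": [0,-0.003,0.105],"angular": [0,0,0.002]},
  {"translation": [0,-0.003,0.115],"angular": [0,0,0.002]},
  {"translation": [0,-0.003,0.115],"angular": [0,0,0.002]},
])

```text
time: 24.55
tool_pos: [511.2, -10.0, 140.4]
tool_rot: [0.0, 0.567, 0.824, 0.0]
force: [0.7, 0.0, -0.3]
finger_gap: 11.1
gripper_force: 62.0
```

Call:
arm_command([
  {"translation": [0,0,0.004],"angular": [0,0,0]},
  {"translation": [0,0,0.008],"angular": [0,0,0]},
  {"translation": [0,0,0.011],"angular": [0,0,0]},
  {"translation": [0,0,0.011],"angular": [0,0,0]},
])

```text
time: 24.95
tool_pos: [511.2, -10.3, 137.3]
tool_rot: [0.001, 0.567, 0.824, 0.0]
force: [-9.7, -0.8, 18.6]
finger_gap: 10.9
gripper_force: 78.0
```

Seated on the ledges at about the predicted height. I release and rise.

Call:
arm_command([
  {"translation": [0,0,0],"angular": [0,0,0]},
  {"translation": [0,0,0],"angular": [0,0,0]},
  {"translation": [0,0,0],"angular": [0,0,0]},
  {"translation": [0,0,0],"angular": [0,0,0]},
  {"translation": [0,0,-0.03],"angular": [0,0,0]},
  {"translation": [0,0,-0.1],"angular": [0,0,0]},
  {"translation": [0,0,-0.2],"angular": [0,0,0]},
  {"translation": [0,0,-0.3],"angular": [0,0,0]},
], hand=0.2)

```text
time: 25.75
tool_pos: [510.7, -10.0, 257.3]
tool_rot: [-0.0, 0.567, 0.824, -0.0]
force: [1.1, -0.3, -0.6]
finger_gap: 34.1
gripper_force: 0.0
```

Call:
arm_command([
  {"translation": [-0.12,0,-0.06],"angular": [0,0,0]},
  {"translation": [-0.18,0.0,-0.1],"angular": [0,0,0]},
  {"translation": [-0.2,0,-0.12],"angular": [0,0,0]},
  {"translation": [-0.2,0,-0.12],"angular": [0,0,0]},
  {"translation": [-0.2,0,-0.12],"angular": [0,0,0]},
])

```text
time: 26.25
tool_pos: [539.5, -84.5, 303.6]
tool_rot: [-0.0, 0.567, 0.824, -0.0]
force: [0.2, 0.2, 0.2]
finger_gap: 34.0
gripper_force: 0.0
```

```bash
python3 - <<'E' 2>/dev/null
from h import *
def fit(a,c,z,k,ang,sm=9,vm=120,pad=8):
    u=np.array([proj(c,[*tp(np.array(k),ang,*q),z]) for q in [(90,65),(90,-65),(-90,-65),(-90,65)]]); print('exp',u.round(0).tolist())
    roi=np.zeros(a.shape[:2],np.uint8); cv2.fillConvexPoly(roi,u.astype(int),1); roi=cv2.dilate(roi,np.ones((2*pad+1,)*2,np.uint8))
    S=cv2.cvtColor(a,cv2.COLOR_BGR2HSV); ye=(S[...,0]>20)&(S[...,0]<35)&(S[...,1]>120)&(S[...,2]>90)
    m=((((S[...,2]>vm)&(S[...,1]<sm))|ye)&(roi>0)).astype(np.uint8); m=cv2.morphologyEx(m,cv2.MORPH_OPEN,np.ones((3,3),np.uint8))
    P=np.array([ray(c,x,y,z)[:2] for y,x in zip(*np.nonzero(m))],np.float32); print(z,cv2.minAreaRect(P),'yellow',np.argwhere(ye&(roi>0)).mean(0)[::-1])
    return m
a,c=cam('wrist'); np.save('w10.npy',a); import pickle; pickle.dump(c,open('w10.pkl','wb'))
fit(a,c,160,(571.9,-.8),-69.1)
b,d=cam('top'); np.save('t3.npy',b); fit(b,d,160,(571,-1),-69.1,sm=40,vm=140,pad=4)
# lower tray visible? side view: rim heights via edge rows
s,e=cam('side'); np.save('s4.npy',s); pickle.dump((d,e),open('c4.pkl','wb'))
print('side exp upper',[proj(e,[*tp(np.array([571.9,-.8]),-69.1,*q),160]).round(1).tolist() for q in [(90,65),(90,-65),(-90,-65),(-90,65)]])
cmd(511,-10,250,110.9)
E
```

```text
exp [[369.0, 202.0], [250.0, 202.0], [249.0, 13.0], [394.0, 12.0]]
160 ((576.206298828125, -4.182586669921875), (143.3069610595703, 187.12319946289062), 20.84477996826172) yellow [309.7453844  186.32736291]
exp [[280.0, 140.0], [296.0, 179.0], [241.0, 201.0], [226.0, 161.0]]
160 ((563.5846557617188, 10.279273986816406), (132.2808380126953, 155.9142608642578), 21.07310676574707) yellow [nan nan]
side exp upper [[302.0, 171.3], [281.6, 192.1], [223.1, 174.2], [246.5, 155.8]]
at [539.2 -84.  303.6] yaw 110.95 t 26.4 F [ 0.  -0.3 -0.7] gap 34.1
translation [0.198, 0.0003, 0.1341] turn z 0.0004
```

```bash
python3 - <<'E' 2>/dev/null
from h import *
import pickle
a=np.load('w10.npy');c=pickle.load(open('w10.pkl','rb')); S=cv2.cvtColor(a,cv2.COLOR_BGR2HSV).astype(int)
k=np.array([571.9,-.8])
def scan(p,q,h0,n=13,half=12):
    # profile across the edge: tray point p, outward dir q
    o=[]
    for t in np.arange(-half,half+.1,2):
        u=proj(c,[*tp(k,-69.1,p[0]+q[0]*t,p[1]+q[1]*t),160]); i,j=int(round(u[1])),int(round(u[0])); o.append((int(t),*S[i,j]) if 0<=i<384 and 0<=j<512 else None)
    print(p,q,[tuple(int(x) for x in z) for z in o if z])
for x in (-50,30): scan((x,65),(0,1),0); scan((x,-65),(0,-1),0)
for y in (-30,30): scan((-90,y),(-1,0),0); scan((90,y),(1,0),0)
E
```

```text
(-50, 65) (0, 1) [(-12, 20, 3, 219), (-10, 30, 2, 233), (-8, 15, 2, 234), (-6, 20, 3, 236), (-4, 20, 3, 232), (-2, 90, 14, 164), (0, 87, 14, 162), (2, 90, 13, 163), (4, 86, 12, 165), (6, 87, 14, 163), (8, 86, 13, 160), (10, 87, 14, 160), (12, 90, 13, 161)]
(-50, -65) (0, -1) [(-12, 109, 209, 222), (-10, 112, 94, 224), (-8, 15, 2, 224), (-6, 10, 3, 225), (-4, 15, 2, 231), (-2, 15, 2, 230), (0, 20, 3, 229), (2, 20, 4, 209), (4, 86, 11, 160), (6, 87, 14, 170), (8, 87, 14, 168), (10, 90, 11, 163), (12, 86, 12, 165)]
(30, 65) (0, 1) [(-12, 15, 2, 224), (-10, 20, 3, 232), (-8, 15, 2, 231), (-6, 10, 3, 233), (-4, 30, 2, 227), (-2, 85, 9, 178), (0, 90, 12, 165), (2, 87, 13, 172), (4, 86, 12, 173), (6, 86, 12, 174), (8, 87, 13, 173), (10, 90, 14, 166), (12, 93, 14, 168)]
(30, -65) (0, -1) [(-12, 112, 116, 154), (-10, 114, 53, 183), (-8, 0, 1, 227), (-6, 30, 2, 233), (-4, 20, 3, 231), (-2, 10, 3, 230), (0, 15, 2, 229), (2, 15, 5, 218), (4, 75, 5, 112), (6, 85, 16, 96), (8, 84, 13, 99), (10, 84, 13, 99), (12, 84, 13, 97)]
(-90, -30) (-1, 0) [(-12, 0, 5, 93), (-10, 15, 5, 220), (-8, 20, 3, 228),
[... 211 characters left out ...]
 248, 191), (-8, 28, 255, 244), (-6, 28, 255, 249), (-4, 28, 255, 249), (-2, 28, 255, 248), (0, 27, 203, 242), (2, 29, 36, 175), (4, 87, 14, 168), (6, 90, 12, 171), (8, 90, 12, 170), (10, 90, 12, 167), (12, 90, 13, 163)]
(-90, 30) (-1, 0) [(-12, 0, 5, 94), (-10, 15, 2, 226), (-8, 20, 3, 233), (-6, 20, 3, 234), (-4, 15, 2, 235), (-2, 30, 1, 227), (0, 90, 13, 161), (2, 90, 14, 160), (4, 94, 13, 159), (6, 94, 13, 161), (8, 86, 13, 159)]
(90, 30) (1, 0) [(-12, 26, 245, 184), (-10, 26, 250, 189), (-8, 28, 255, 243), (-6, 28, 255, 249), (-4, 28, 255, 248), (-2, 28, 255, 249), (0, 27, 228, 242), (2, 25, 87, 135), (4, 60, 8, 99), (6, 85, 16, 98), (8, 84, 13, 95), (10, 90, 11, 96), (12, 90, 10, 100)]
```

```bash
python3 - <<'E' 2>/dev/null
from h import *
import pickle
d,e=pickle.load(open('c4.pkl','rb')); A=np.load('raw_side.npy');B=np.load('s4.npy')
k=np.array([571.9,-.8])
pts=np.array([proj(e,[*tp(k,110.9,*q),z]) for q in [(90,65),(-90,65),(-90,-65)] for z in (88,5)]); print(pts.round(0).tolist())
x0,y0=pts.min(0).astype(int)-6; x1,y1=pts.max(0).astype(int)+6
a,b=[cv2.cvtColor(I,cv2.COLOR_BGR2GRAY).astype(np.float32) for I in (A,B)]
def m(p,z,h=9):
    u=proj(e,[*tp(k,110.9,*p),z]).astype(int); T=a[u[1]-h:u[1]+h+1,u[0]-h:u[0]+h+1]; r=cv2.matchTemplate(b[u[1]-h-6:u[1]+h+7,u[0]-h-6:u[0]+h+7],T,cv2.TM_CCOEFF_NORMED)
    i,j=np.unravel_index(r.argmax(),r.shape)
    def sp(f,n): return n+(f[0]-f[2])/(2*(f[0]-2*f[1]+f[2])) if len(f)==3 else n
    print(p,z,u,'shift',round(sp(r[i,j-1:j+2],j)-6,2),round(sp(r[i-1:i+2,j],i)-6,2),'score',r.max().round(3))
for p in [(72,47),(-72,47),(-72,-47),(0,45)]:
    for z in (15,40): m(p,z)
for p in [(85,62),(-88,62),(-88,-62)]: m(p,75)
print('px per mm: x',proj(e,[573,-1,40])-proj(e,[572,-1,40]),'y',proj(e,[572,0,40])-proj(e,[572,-1,40]))
# upper rim corners in side view vs expectation at 160 for measured centre
S=cv2.cvtColor(B,cv2.COLOR_BGR2HSV).astype(int); ku=np.array([569.5,-2.8])
for q in [(90,-65),(-90,-65),(0,-65),(90,0),(90,65)]:
    u=proj(e,[*tp(ku,-69.1,*q),160]); j=int(round(u[0])); print(q,u.round(1),[(i,int(S[i,j,1]),int(S[i,j,2])) for i in range(int(u[1])-5,int(u[1])+5)])
E
```

```text
[[223.0, 196.0], [224.0, 220.0], [280.0, 215.0], [278.0, 239.0], [300.0, 193.0], [298.0, 217.0]]
(72, 47) 15 [231 216] shift 0.01 0.0 score 0.992
(72, 47) 40 [231 209] shift 0.12 1.28 score 0.944
(-72, 47) 15 [275 231] shift 3.17 -6 score 0.559
(-72, 47) 40 [276 224] shift 0.08 0.05 score 0.922
(-72, -47) 15 [289 215] shift 0.0 0.03 score 0.972
(-72, -47) 40 [290 208] shift -1.01 1.26 score 0.385
(0, 45) 15 [253 223] shift -0.11 0.12 score 0.476
(0, 45) 40 [253 216] shift -0.12 0.2 score 0.892
(85, 62) 75 [225 200] shift 1.62 6 score 0.503
(-88, 62) 75 [279 218] shift -0.02 0.28 score 0.783
(-88, -62) 75 [298 197] shift -5.25 -6 score 0.645
px per mm: x [ 0.25844438 -0.11668971] y [-0.22351124 -0.15031449]
(90, -65) [281.5 192.7] [(187, 9, 170), (188, 19, 175), (189, 121, 233), (190, 174, 255), (191, 13, 253), (192, 0, 255), (193, 4, 143), (194, 3, 151), (195, 2, 152), (196, 5, 154)]
(-90, -65) [222.8 174.7] [(169, 13, 179), (170, 14, 181), (171, 11, 180), (172, 10, 182), (173, 13, 178), (174, 15, 173), (175, 7, 194), (176, 9, 174), (177, 7, 177), (178, 7, 172)]
(0, -65) [251.3 183.5] [(178, 3, 170), (179, 4, 175), (180, 4, 136), (181, 29, 173), (182, 0, 255), (183, 3, 255), (184, 255, 141), (185, 222, 140), (186, 212, 144), (187, 212, 144)]
(90, 0) [292.1 181.9] [(176, 15, 153), (177, 30, 159), (178, 119, 225), (179, 204, 255), (180, 229, 255), (181, 222, 255), (182, 226, 255), (183, 227, 148), (184, 226, 150), (185, 227, 154)]
(90, 65) [301.9 171.9] [(166, 12, 177), (167, 11, 179), (168, 12, 172), (169, 13, 176), (170, 11, 178), (171, 13, 177), (172, 3, 234), (173, 18, 160), (174, 146, 150), (175, 115, 155)]
```

The lower tray hasn't moved, and the upper tray is level at the right height with its yellow end opposite. It sits about 3 mm off centre towards the robot. With it resting level, I'll re-centre it by closing the fingers gently on the band at the right spot.

Call:
arm_command([
  {"translation": [0.1,0,0],"angular": [0,0,0]},
  {"translation": [0.18,0,0.04],"angular": [0,0,0]},
  {"translation": [0.199,0,0.12],"angular": [0,0,0]},
  {"translation": [0.199,0,0.2],"angular": [0,0,0]},
  {"translation": [0.199,0,0.22],"angular": [0,0,0]},
  {"translation": [0.199,0,0.22],"angular": [0,0,0]},
])

```text
time: 27.0
tool_pos: [510.6, -10.0, 215.6]
tool_rot: [-0.001, 0.567, 0.824, -0.0]
force: [0.7, 1.3, -0.5]
finger_gap: 33.9
gripper_force: 0.0
```

```bash
python3 -c "
from h import *
cmd(511.5,-10,134,110.9)"
```

```text
at [510.6 -10.  215.6] yaw 110.92 t 27.0 F [ 0.7  1.3 -0.5] gap 33.9
translation [-0.0007, 0.0022, 0.2041] turn z 0.0002
```

Call:
arm_command([
  {"translation": [0,0.002,0.08],"angular": [0,0,0]},
  {"translation": [0,0.002,0.13],"angular": [0,0,0]},
  {"translation": [0,0.002,0.17],"angular": [0,0,0]},
  {"translation": [0,0.002,0.19],"angular": [0,0,0]},
  {"translation": [0,0.002,0.204],"angular": [0,0,0]},
  {"translation": [0,0.002,0.204],"angular": [0,0,0]},
])

```text
time: 27.6
tool_pos: [512.3, -10.3, 134.9]
tool_rot: [0.0, 0.567, 0.824, 0.0]
force: [-0.2, -0.9, -0.7]
finger_gap: 34.6
gripper_force: 0.0
```

Call:
arm_command([
  {"translation": [0,0,0],"angular": [0,0,0]},
  {"translation": [0,0,0],"angular": [0,0,0]},
  {"translation": [0,0,0],"angular": [0,0,0]},
], hand=0.6, newtons=20)

```text
time: 27.9
tool_pos: [512.2, -10.2, 135.0]
tool_rot: [0.0, 0.567, 0.824, 0.0]
force: [0.3, 0.8, -0.2]
finger_gap: 16.9
gripper_force: 0.0
```

Call:
arm_command([
  {"translation": [0,0,0],"angular": [0,0,0]},
  {"translation": [0,0,0],"angular": [0,0,0]},
  {"translation": [0,0,0],"angular": [0,0,0]},
  {"translation": [0,0,0],"angular": [0,0,0]},
], hand=0.72)

```text
time: 28.3
tool_pos: [512.0, -10.2, 135.0]
tool_rot: [0.0, 0.567, 0.824, 0.0]
force: [-2.3, 0.0, 5.6]
finger_gap: 13.0
gripper_force: 19.6
```

Call:
arm_command([
  {"translation": [0,0,0],"angular": [0,0,0]},
  {"translation": [0,0,0],"angular": [0,0,0]},
  {"translation": [0,0,0],"angular": [0,0,0]},
  {"translation": [0,0,-0.05],"angular": [0,0,0]},
  {"translation": [0,0,-0.15],"angular": [0,0,0]},
  {"translation": [0,0,-0.27],"angular": [0,0,0]},
  {"translation": [-0.1,0,-0.39],"angular": [0,0,0]},
  {"translation": [-0.2,0,-0.42],"angular": [0,0,0]},
], hand=0.2)

```text
time: 29.1
tool_pos: [540.1, -82.3, 305.2]
tool_rot: [0.002, 0.566, 0.824, 0.001]
force: [1.9, -0.4, 0.3]
finger_gap: 34.0
gripper_force: 0.0
```

Call:
arm_command([
  {"translation": [0,0,0],"angular": [0,0,0]},
  {"translation": [0,0,0],"angular": [0,0,0]},
])

```text
time: 29.3
tool_pos: [540.0, -83.3, 301.2]
tool_rot: [-0.0, 0.568, 0.823, 0.0]
force: [0.6, 0.6, -0.3]
finger_gap: 34.3
gripper_force: 0.0
```

```bash
cat > edges.py <<'E'
from h import *
a,c=cam('wrist'); S=cv2.cvtColor(a,cv2.COLOR_BGR2HSV).astype(int); k=np.array([571.9,-.8])
def edge(p,q):
    r=[]
    for t in np.arange(-7,12,.25):
        u=proj(c,[*tp(k,-69.1,p[0]+q[0]*t,p[1]+q[1]*t),160]); i,j=np.round(u[::-1]).astype(int)
        if not(0<=i<384 and 0<=j<512): break
        h,s,v=S[i,j]; r.append((t,(s<8 and v>150) or (20<h<35 and s>100)))
    return max([t for t,w in r if w],default=None)
for x in (-60,-45,30,45,60): print(x,'+y',edge((x,65),(0,1)),'-y',edge((x,-65),(0,-1)))
for y in (-35,0,35): print(y,'-x',edge((-90,y),(-1,0)),'+x',edge((90,y),(1,0)))
print(read_state()['tool_pos'],read_state()['time'])
E
python3 edges.py
```

```text
-60 +y -0.75 -y 1.25
-45 +y -0.25 -y 1.5
30 +y -0.75 -y 1.25
45 +y -0.75 -y 1.5
60 +y 11.75 -y 1.5
-35 -x -0.75 +x 2.25
0 -x -0.75 +x 1.25
35 -x -0.75 +x 2.5
[539.45103451 -82.53786192 300.83991238] 29.35
```

```bash
python3 - <<'E' 2>/dev/null
from h import *
A=np.load('raw_side.npy'); B,e=cam('side'); C=np.load('s4.npy')
a,b=[cv2.cvtColor(I,cv2.COLOR_BGR2GRAY) for I in (A,B)]; k=np.array([571.9,-.8])
for p,z in [((72,47),15),((-72,47),40),((-72,-47),15)]:
    u=proj(e,[*tp(k,110.9,*p),z]).astype(int); h=9
    r=cv2.matchTemplate(b[u[1]-h-6:u[1]+h+7,u[0]-h-6:u[0]+h+7],a[u[1]-h:u[1]+h+1,u[0]-h:u[0]+h+1],cv2.TM_CCOEFF_NORMED); i,j=np.unravel_index(r.argmax(),r.shape); print('lower shift',j-6,i-6,r.max())
S=cv2.cvtColor(B,cv2.COLOR_BGR2HSV).astype(int); ku=k+[-.5,-1.6]
for q in [(85,-60),(0,-60),(-85,-60),(85,0),(85,60)]:
    u=proj(e,[*tp(ku,-69.1,*q),160]); j=int(round(u[0])); print(q,u.round(1),[(i,int(S[i,j,1]),int(S[i,j,2])) for i in range(int(u[1])-4,int(u[1])+5)])
E
```

```text
lower shift 0 0 0.99186313
lower shift 0 0 0.92227197
lower shift 0 0 0.9710625
(85, -60) [281. 191.] [(187, 10, 195), (188, 16, 220), (189, 120, 217), (190, 144, 244), (191, 6, 255), (192, 3, 255), (193, 2, 146), (194, 2, 157), (195, 3, 157)]
(0, -60) [252.6 182.4] [(178, 4, 187), (179, 4, 255), (180, 6, 252), (181, 50, 147), (182, 10, 255), (183, 0, 255), (184, 243, 150), (185, 255, 138), (186, 239, 144)]
(-85, -60) [225.8 174.2] [(170, 11, 181), (171, 14, 177), (172, 11, 169), (173, 2, 233), (174, 3, 253), (175, 0, 255), (176, 7, 138), (177, 7, 151), (178, 3, 152)]
(85, 0) [290.8 181.1] [(177, 17, 146), (178, 36, 158), (179, 105, 229), (180, 206, 255), (181, 232, 255), (182, 218, 255), (183, 224, 255), (184, 228, 149), (185, 226, 150)]
(85, 60) [299.9 171.9] [(167, 13, 183), (168, 12, 174), (169, 10, 178), (170, 13, 172), (171, 8, 199), (172, 9, 255), (173, 79, 253), (174, 226, 255), (175, 194, 151)]
```

The upper tray is level at 160 mm and the lower one hasn't moved, so I hand the job in.

```bash
python3 -c "
from plant import *
print(close_job())"
```

```text
the job is handed in; nothing more can be done
None
```

The job is handed in at about 29 s: the bucket stands centred in the unmoved lower tray, and the upper tray sits half-turned and level on the blue ledges above it, about 1–2 mm off centre; the cup, bottle and jar were left alone.

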